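# Lock the blue cartridge holder's spring collar

### The arm

A 7-joint arm with a two-finger parallel gripper is mounted at the origin on the work surface. World frame = base frame: x ahead of the robot, y to its left, z up, the work surface at z = 0. Lengths are in m, angles in degrees, forces in N, time in s.
With the tool pointing down it reaches from about 0.425 to 0.875 m from the base axis. Payload 4.7 kg.
Tool frame: the origin (TCP) lies on the front face of the gripper's body, between the roots of the fingers; the fingertips stand 70 mm ahead of it and the grasp point (between the pads) lies 51 mm ahead of it (tip_extent is the distance from the TCP to the fingertips, in m); z points along the fingers, y is the direction in which the jaws open and shut (so a half turn about z gives the same grasp; the last joint's range is limited). The gripper opens to 87 mm and grips with 3 to 60 N. Pads are 19 mm wide; open, the fingers measure 117 mm over their backs; the gripper's body (75 mm by 190 mm) begins 51 mm behind the grasp point.
Start: joints at [70.537, 18.392, -4.016, 83.108, 1.295, 78.541, -3.26], TCP at [0.225, -0.61, 0.292] pointing down, gripper open.
Joint ranges: [-163.93, 163.93], [-17.29, 119.83], [-79.2, 71.16], [3.27, 140.29], [-89.18, 269.18], [5.43, 117.66], [-154.24, 154.24]. Speed limits (degrees/s): [147.25, 147.25, 180, 180, 180, 180, 180].

### API

Orientations are given as [roll, pitch, yaw] about the fixed x, y, z axes, in that order (R = Rz(yaw) Ry(pitch) Rx(roll)).
In Python, from cell import * gives the robot as it stands.
- The arm moves only by the tool carry_out, never from a script. Its argument "increments" is text: rows parted by semicolons, each of 7 numbers parted by spaces: the opening, from 0 (shut) to 1 (fully open), then the shift along the tool's x, y, z in m, then the turn, a rotation vector about the tool's x, y, z in degrees. A call has 1 to 20 rows; each row shifts and turns the pose as measured when the row begins, along the tool's axes as they then stand; what a row does not reach is not made up. A row lasts 1/8 s, in which the tool goes at most 62.5 mm and 10.7 degrees, less where a joint would pass 70% of its speed; a pose out of reach is approached as far as the arm can. A call is refused whole if a number of a shift passes 0.0625 or a number of a turn 10.7, either way. A call with a gripper value outside its range is refused whole. The fingers move at their own pace and stop on an object; "force" is the grip in N (left out, the last holds). Time passes only in rows, so rows that do not move let the fingers close. It gives the time, the measured TCP pose, the force and the opening at its end, in the units of the state.
- get_obs(): the state, without advancing time (a new reading comes with each control period).
- read_camera(name): name is "scene" or "top"; returns a dict with "img" (420x560x3 uint8, blue, green, red), "fx", "fy", "cx", "cy" (pixels), "world_from_camera" (4x4, takes a point from camera to world coordinates). Camera axes: x right, y down, z forward; pixel columns grow to the right and rows downward; lengths in m; the calibration is good to about 2 mm. A picture is of the moment at which its call begins. There is no depth.
- sign_off(): hands the job in, once; it reports no verdict.
Trained networks look in a picture, given as the dict that the camera call returned (one of the last four; its "shot" number tells which), for a name from the list of things; names that differ only in an ending like _2 or _b are one class to them, and where a whole thing is asked for, a point or a joint stands for the part that bears it (a point fixed in the world has none). Each returns a list of dicts, best first, with "confidence" (0 to 1); they miss things now and then, are a little off and sometimes report something else, mostly with a low value. They report only what shows in the picture. A call takes as long as a camera call. They do not tell look-alikes from the thing itself.
- masks_of(target, picture): "pixels" (420x560 bool, what is visible of it) and "bbox" ([left, top, right, bottom] in pixels, round what is visible of it).
The state is a dict: "time_s": time; "qpos": joint angles; "joint_velocities": joint speeds; "effort": joint torques, N m; "tool_pos": TCP position; "tool_rot": TCP orientation; "force": force on the tool from outside, world axes, zero at the start; "wrist_torque": the same for the moment, N m; "grip_width": finger opening in m.
Only numpy, scipy, OpenCV 4.12 (cv2) and the standard library are available. Lean on these libraries where they do the work, as an engineer would, in place of code of your own. Each camera call takes 0.05 s, during which the arm holds its last target.

### The job

Lock the cartridge in the holder with the blue collar: pull the spring collar straight up, turn it clockwise (seen from above) about a fifth of a turn until its white line points at the green dots, let it sink back fully home, and release it. Leave the orange collar as it is.

Things in the scene. Friction and masses are not known exactly. Their poses are not given: they have to be found in the camera images.
- blue_collar (a point): Centre (half-way up, on the axis) of the blue collar; rises and turns with it. Collar: round-ended block 66 mm long (x axis, white lines on top) x 36 wide (y) x 35 high; pinch its flat 30 mm sides, facing +y and -y, from above. At home its underside is 50 mm, top 85 mm above the bench; a steel cartridge sticks up through it to 108 mm.
- blue_lift (a joint): How far the blue collar is pulled straight up, m: 0 fully home (start), 0.024 upper stop. A spring pushes it down: with its weight about 4 N at home, 9 N at 0.018. Below about 0.0095 lugs under it are caught by ridges on the holder and it cannot turn from notch to notch; let go between notches it stays up on the ridges.
- blue_turn (a joint): Turn of the blue collar, rad, growing clockwise seen from above. Unlocked notch about 0 (start -0.10 to 0.12): white lines at the red dots. Locked notch centred at 1.22: white lines at the green dots; it sinks home anywhere from 0.98 to the end stop at 1.48. Light friction, no turning spring.
- orange_collar (a point): Centre of the orange collar of a second, otherwise identical holder; leave it alone. Both holders are fixed to the bench: a round aluminium foot 110 mm across, 15 mm high, with two red dots and, 70 degrees clockwise of them, two green dots; on it a turret 62 mm across up to 30 mm, with two ridges 24 mm from the axis up to 49 mm, and above these the collar.
There are look-alikes about, which are no part of the job. What is shaped like the part that bears blue_collar but yellow is not meant.

How it is judged (in metres and radians):
On the way, in this order (a step that is already met when the one before it is completed fails the run):
1. the blue collar is pulled up clear of the ridges (more than 9.5 mm) while still at the unlocked side (value of joint blue_lift above 0.0095 m and value of joint blue_turn below 0.5 rad), for 0.05 s.
2. it is turned clockwise to the locked side (more than 0.9 rad) (value of joint blue_turn above 0.9 rad), for 0.05 s.
At the end, for the whole second after the job is handed in: The blue collar is turned to the locked side (more than 0.9 rad), back home (pulled up less than 3 mm) and at rest (value of joint blue_lift below 0.003 m and value of joint blue_turn above 0.9 rad and velocity of joint blue_turn between -0.05 and 0.05 rad/s); the robot touches nothing.
It fails at once if the orange collar is pulled up or shifted by more than 8 mm (distance of orange_collar from where it was at the start of the episode above 0.008 m).
It also fails if it takes over 32 s, if anything falls off the work surface, if the arm or the gripper's body presses on something with over 40 N, if the wrist force passes 120 N, or if a joint passes its speed limit or range.

## Working session

There is one attempt and no reset: what is moved stays moved. The work goes in short steps, Python scripts to look and compute and a tool call to move; the robot and the scene stay as the last step left them, time stands still between calls to the robot, and variables do not carry over. Pictures are saved under pics/ and viewed, and the job is handed in when it is done.

Besides the shell and the picture viewer there is one more tool, called after "Call:" as name(argument=value, ...) on one line, values as JSON. carry_out: Moves the arm, as the interface text tells. Its arguments: {"type":"object","properties":{"increments":{"type":"string"},"force":{"type":"number"}},"required":["increments"]}

```bash
mkdir -p pics; python3 - <<'E'
from cell import *
import cv2, numpy as np
o=get_obs(); print({k:np.round(o[k],3) for k in o})
for n in ("scene","top"):
    p=read_camera(n); cv2.imwrite(f"pics/{n}1.png",p["img"])
    print(n,p["fx"],p["fy"],p["cx"],p["cy"]); print(np.round(p["world_from_camera"],4))
    for t in ("blue_collar","orange_collar"):
        for m in masks_of(t,p):
            px=m["pixels"]; ys,xs=np.nonzero(px); print(t,m["confidence"],m["bbox"],xs.mean(),ys.mean(),p["img"][px].mean(0).round())
E
```

```text
{'time_s': np.float64(0.0), 'qpos': array([70.535, 18.44 , -4.019, 83.176,  1.295, 78.541, -3.26 ]), 'joint_velocities': array([ 0.062,  0.043,  0.064,  0.002,  0.022, -0.027,  0.022]), 'effort': array([-0.0000e+00, -4.9129e+01, -4.0400e-01, -3.1254e+01, -6.4000e-02,
        4.4000e-02,  0.0000e+00]), 'tool_pos': array([ 0.225, -0.609,  0.291]), 'tool_rot': array([-1.79889e+02,  5.00000e-03,  2.02770e+01]), 'force': array([ 0.127, -0.508, -0.221]), 'wrist_torque': array([-0.005,  0.02 , -0.029]), 'grip_width': np.float64(0.087)}
scene 400.72167307435046 400.72167307435046 275.24071180461993 206.05672180730147
[[ 0.4555  0.7019 -0.5476  0.8888]
 [ 0.8902 -0.3551  0.2853 -0.2077]
 [ 0.0058 -0.6174 -0.7866  0.6482]
 [ 0.      0.      0.      1.    ]]
blue_collar 0.71 [127.5, 161.9, 151.7, 197.9] 141.45016611295682 183.52325581395348 [117. 238. 243.]
blue_collar 0.63 [168.2, 221.4, 193.7, 267.5] 180.77161290322582 245.68129032258065 [240. 177.  94.]
orange_collar 0.75 [356.8, 173.0, 390.9, 206.5] 373.75832127351663 192.44862518089724 [ 93. 179. 238.]
top 430.23846380281435 430.23846380281435 279.1166117909298 207.35253420046075
[[ 0.0266 -0.9935  0.1111  0.3906]
 [-0.9994 -0.0289 -0.0197  0.0149]
 [ 0.0228 -0.1105 -0.9936  0.8389]
 [ 0.      0.      0.      1.    ]]
blue_collar 0.95 [361.2, 189.3, 392.8, 226.1] 378.0405405405405 207.81831831831832 [247. 196. 120.]
blue_collar 0.76 [378.3, 284.9, 405.7, 323.3] 390.20394736842104 304.64473684210526 [ 68. 243. 248.]
orange_collar 0.86 [160.9, 153.5, 187.6, 191.7] 176.17455138662316 173.64926590538337 [ 92. 196. 239.]
```

View pics/scene1.png

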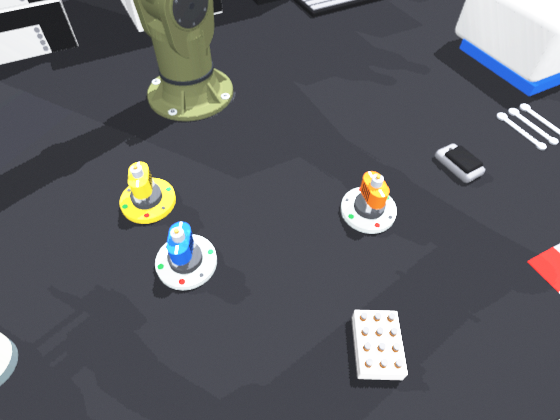

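View pics/top1.png

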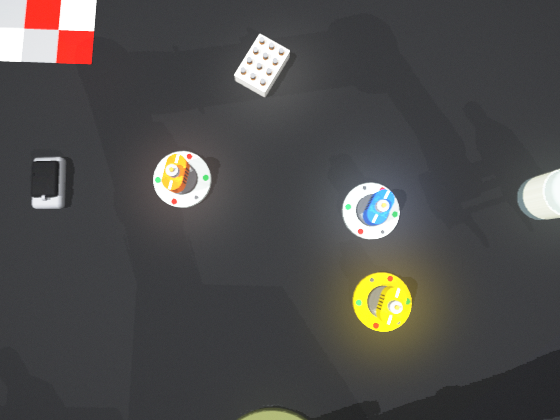

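```bash
python3 - <<'E'
import cv2
a=cv2.imread("pics/top1.png")[160:260,320:440]
cv2.imwrite("pics/topcrop1.png",cv2.resize(a,None,fx=5,fy=5,interpolation=cv2.INTER_CUBIC))
a=cv2.imread("pics/scene1.png")[200:300,120:240]
cv2.imwrite("pics/scenecrop1.png",cv2.resize(a,None,fx=5,fy=5,interpolation=cv2.INTER_CUBIC))
E
```

```text
(no output)
```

View pics/topcrop1.png

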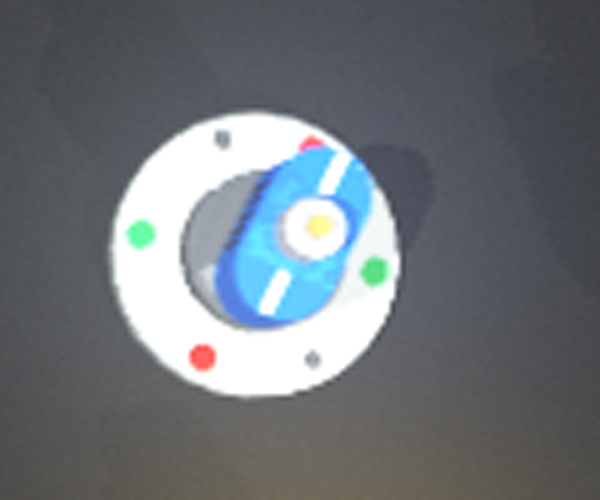

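View pics/scenecrop1.png

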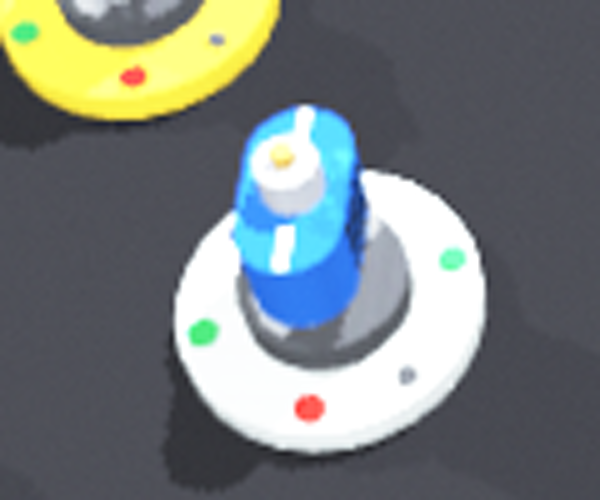

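```bash
cat > h.py <<'E'
from cell import *
import cv2, numpy as np
def ray(p,u,v,z):
    T=np.array(p["world_from_camera"]); d=T[:3,:3]@np.array([(u-p["cx"])/p["fx"],(v-p["cy"])/p["fy"],1]); c=T[:3,3]
    return c+d*(z-c[2])/d[2]
def proj(p,P):
    T=np.linalg.inv(np.array(p["world_from_camera"])); q=T[:3,:3]@np.asarray(P)+T[:3,3]
    return np.array([p["fx"]*q[0]/q[2]+p["cx"],p["fy"]*q[1]/q[2]+p["cy"]])
E
python3 - <<'E'
from h import *
for n,(ox,oy),d in (("top",(320,160),dict(foot=(255,254,.015),r1=(203,357,.015),r2=(312,145,.015),g1=(141,234,.015),g2=(374,271,.015),l1=(341,172,.085),l2=(273,293,.085),cart=(319,226,.108))),
  ("scene",(120,200),dict(r1=(309,408,.015),g1=(203,332,.015),g2=(453,259,.015),l1=(304,122,.085),l2=(284,249,.085),cart=(282,155,.108)))):
    p=read_camera(n)
    W={k:ray(p,(a+.5)/5-.5+ox,(b+.5)/5-.5+oy,z) for k,(a,b,z) in d.items()}
    for k in W: print(n,k,W[k].round(4))
    v=W["l1"]-W["l2"]; print("line mid",(W["l1"]+W["l2"])/2,"ang",np.degrees(np.arctan2(v[1],v[0])))
    if "r2" in W: v=W["r2"]-W["r1"]; print("red mid",(W["r1"]+W["r2"])/2,"ang",np.degrees(np.arctan2(v[1],v[0])))
    v=W["g2"]-W["g1"]; print("green mid",(W["g1"]+W["g2"])/2,"ang",np.degrees(np.arctan2(v[1],v[0])))
o=get_obs(); print(o["time_s"])
E
```

```text
top foot [ 0.482  -0.1787  0.015 ]
top r1 [ 0.4415 -0.1587  0.015 ]
top r2 [ 0.5253 -0.2008  0.015 ]
top g1 [ 0.4885 -0.1343  0.015 ]
top g2 [ 0.4767 -0.225   0.015 ]
top l1 [ 0.5044 -0.1929  0.085 ]
top l2 [ 0.4605 -0.1687  0.085 ]
top cart [ 0.482  -0.1789  0.108 ]
line mid [ 0.48247639 -0.1807756   0.085     ] ang -28.890255224491945
red mid [ 0.48340169 -0.1797605   0.015     ] ang -26.71544343720905
green mid [ 0.48256094 -0.17964691  0.015     ] ang -97.40350397051775
scene r1 [ 0.5226 -0.2005  0.015 ]
scene g1 [ 0.4765 -0.2245  0.015 ]
scene g2 [ 0.4884 -0.1333  0.015 ]
scene l1 [ 0.4579 -0.1671  0.085 ]
scene l2 [ 0.504  -0.1897  0.085 ]
scene cart [ 0.4849 -0.1795  0.108 ]
line mid [ 0.48093214 -0.17838407  0.085     ] ang 153.9265059735826
green mid [ 0.48245145 -0.17889967  0.015     ] ang 82.54720562730506
0.4
```

```bash
cat >> h.py <<'E'
def rows(goal,yaw,n,op=1):
    o=get_obs(); p=np.array(o["tool_pos"]); y0=o["tool_rot"][2]; d=(np.array(goal)-p)/n; dy=((yaw-y0+180)%360-180)/n
    print(o["tool_pos"],o["tool_rot"],o["time_s"])
    for i in range(n):
        a=np.radians(y0+dy*i); c,s=np.cos(a),np.sin(a)
        print(op,*np.round([d[0]*c+d[1]*s,d[0]*s-d[1]*c,-d[2]],4),0,0,round(-dy,2),end="; ")
    print()
E
python3 - <<'E'
from h import *
rows([.4825,-.1792,.28],152.3,15)
p=read_camera("top"); print(ray(p,520,195,0),ray(p,545,215,0))
E
```

```text
[ 0.22515791 -0.60971102  0.29211169] [-1.79986856e+02  2.95709690e-03  2.02720859e+01] 0.4
1 0.026 -0.021 0.0008 0 0 -8.8; 1 0.0289 -0.0167 0.0008 0 0 -8.8; 1 0.0312 -0.0121 0.0008 0 0 -8.8; 1 0.0327 -0.0072 0.0008 0 0 -8.8; 1 0.0334 -0.0021 0.0008 0 0 -8.8; 1 0.0333 0.003 0.0008 0 0 -8.8; 1 0.0325 0.0081 0.0008 0 0 -8.8; 1 0.0308 0.0129 0.0008 0 0 -8.8; 1 0.0285 0.0175 0.0008 0 0 -8.8; 1 0.0255 0.0217 0.0008 0 0 -8.8; 1 0.0219 0.0253 0.0008 0 0 -8.8; 1 0.0177 0.0283 0.0008 0 0 -8.8; 1 0.0132 0.0307 0.0008 0 0 -8.8; 1 0.0083 0.0324 0.0008 0 0 -8.8; 1 0.0033 0.0333 0.0008 0 0 -8.8; 
[ 0.52316886 -0.48148525  0.        ] [ 0.48449843 -0.53034552  0.        ]
```

Call:
carry_out(increments="1 0.026 -0.021 0 0 0 -8.8; 1 0.029 -0.017 0 0 0 -8.8; 1 0.031 -0.012 0 0 0 -8.8; 1 0.033 -0.007 0 0 0 -8.8; 1 0.033 -0.002 0 0 0 -8.8; 1 0.033 0.003 0 0 0 -8.8; 1 0.0325 0.008 0 0 0 -8.8; 1 0.031 0.013 0 0 0 -8.8; 1 0.0285 0.0175 0 0 0 -8.8; 1 0.0255 0.0215 0 0 0 -8.8; 1 0.022 0.025 0 0 0 -8.8; 1 0.0175 0.028 0 0 0 -8.8; 1 0.013 0.0305 0 0 0 -8.8")

```text
time_s: 2.08
tool_pos: [0.4416, -0.2222, 0.2928]
tool_rot: [-179.8, 0.3, 138.1]
force: [1.5, -0.3, -0.3]
grip_width: 0.0867
```

```bash
python3 - <<'E'
from h import *
rows([.4825,-.1792,.20],152.3,6)
print(get_obs()["qpos"])
E
```

```text
[ 0.44158897 -0.22222364  0.29284528] [-179.82312994    0.28482     138.11408277] 2.075
1 -0.0003 0.0099 0.0155 0 0 -2.36; 1 -0.0007 0.0099 0.0155 0 0 -2.36; 1 -0.0011 0.0098 0.0155 0 0 -2.36; 1 -0.0015 0.0098 0.0155 0 0 -2.36; 1 -0.0019 0.0097 0.0155 0 0 -2.36; 1 -0.0023 0.0096 0.0155 0 0 -2.36; 
[ 53.35451364   0.38227819 -29.76905201 103.81745856   0.46158571
  75.63627204  71.58633788]
```

Call:
carry_out(increments="1 0 0.0115 0.014 0 0 -3; 1 -0.001 0.0115 0.014 0 0 -3; 1 -0.001 0.0115 0.014 0 0 -3; 1 -0.002 0.0115 0.014 0 0 -3; 1 -0.002 0.011 0.014 0 0 -2; 1 0 0 0 0 0 0")

```text
time_s: 2.82
tool_pos: [0.4812, -0.1782, 0.216]
tool_rot: [-179.7, 0.1, 152.7]
force: [-0.8, -0.3, -0.6]
grip_width: 0.0875
```

```bash
python3 - <<'E'
from h import *
rows([.4825,-.1792,.20],152.3,1)
print(get_obs()["qpos"])
p=read_camera("scene"); cv2.imwrite("pics/s2.png",p["img"]); q=read_camera("top"); cv2.imwrite("pics/t2.png",q["img"])
cv2.imwrite("pics/st2.png",np.hstack([cv2.resize(p["img"][100:320,80:300],(400,400)),cv2.resize(q["img"][100:320,270:490],(400,400))]))
E
```

```text
[ 0.48115388 -0.17816285  0.21601555] [-1.79715749e+02  7.70483529e-02  1.52734822e+02] 2.825
1 -0.0017 -0.0003 0.016 0 0 0.43; 
[ 48.94606807   6.87068839 -33.6424292  107.05251073   4.43970307
  67.26311003  76.51079297]
```

View pics/st2.png

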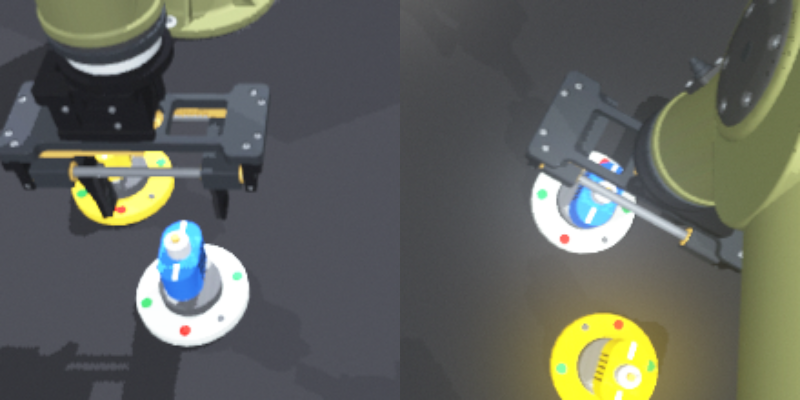

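Call:
carry_out(increments="1 -0.0015 0 0.016 0 0 0.4; 1 0 0 0.016 0 0 0; 1 0 0 0.016 0 0 0; 1 0 0 0.012 0 0 0; 1 0 0 0.01 0 0 0; 1 0 0 0 0 0 0")

```text
time_s: 3.68
tool_pos: [0.4821, -0.1821, 0.1426]
tool_rot: [-179.6, 0.2, 152.0]
force: [-1.4, -0.1, 0.4]
grip_width: 0.087
```

```bash
python3 - <<'E'
from h import *
rows([.4825,-.1792,.122],152.3,1)
p=read_camera("scene"); q=read_camera("top")
cv2.imwrite("pics/st3.png",np.hstack([cv2.resize(p["img"][150:300,100:250],(400,400)),cv2.resize(q["img"][130:280,300:450],(400,400))]))
P=np.array(get_obs()["tool_pos"]);print(proj(p,P),proj(q,P))
E
```

```text
[ 0.48214434 -0.18210749  0.14264708] [-179.63261432    0.23166934  152.02890871] 3.675
1 0.001 0.0027 0.0206 0 0 -0.27; 
[169.48927172 217.29271649] [391.23077567 201.80209782]
```

View pics/st3.png

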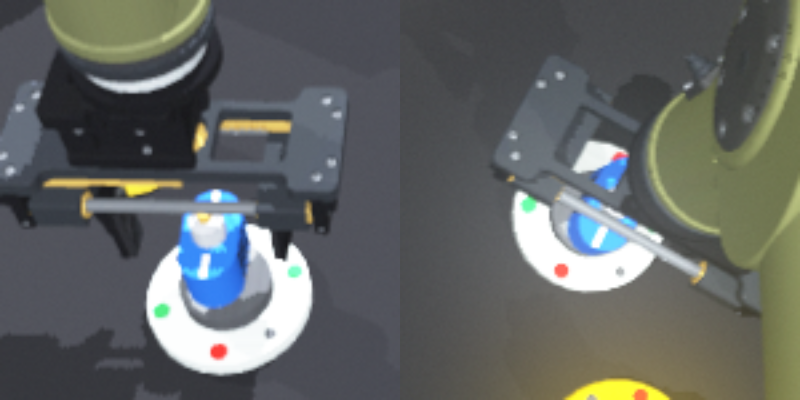

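Call:
carry_out(increments="1 0.001 0.0025 0.01 0 0 -0.3; 1 0 0 0.008 0 0 0; 1 0 0 0.002 0 0 0; 1 0 0 0 0 0 0")

```text
time_s: 4.28
tool_pos: [0.4839, -0.1798, 0.1233]
tool_rot: [-179.6, 0.5, 152.4]
force: [-0.7, -0.4, 0.2]
grip_width: 0.0872
```

```bash
python3 - <<'E'
from h import *
rows([.4825,-.1792,.122],152.3,1)
E
```

```text
[ 0.48391546 -0.17976311  0.12329671] [-179.62923467    0.45905379  152.35842049] 4.275
1 0.0015 -0.0002 0.0013 0 0 0.06;
```

Call:
carry_out(increments="0 0.0015 0 0.001 0 0 0; 0 0 0 0 0 0 0; 0 0 0 0 0 0 0; 0 0 0 0 0 0 0; 0 0 0 0 0 0 0; 0 0 0 0 0 0 0", force=10)

```text
time_s: 5.03
tool_pos: [0.4831, -0.179, 0.1229]
tool_rot: [-179.7, 0.5, 152.3]
force: [0.2, 0.2, -0.6]
grip_width: 0.0361
```

Gripped at 36 mm with no side load. I'll firm up the grip and lift about 16 mm.

Call:
carry_out(increments="0 0 0 0 0 0 0; 0 0 0 0 0 0 0; 0 0 0 -0.004 0 0 0; 0 0 0 -0.005 0 0 0; 0 0 0 -0.005 0 0 0; 0 0 0 -0.004 0 0 0; 0 0 0 0 0 0 0", force=35)

```text
time_s: 5.9
tool_pos: [0.4829, -0.1791, 0.1403]
tool_rot: [-179.7, 0.6, 152.4]
force: [2.5, -1.1, -7.9]
grip_width: 0.036
```

```bash
python3 - <<'E'
from h import *
o=get_obs();print({k:np.round(o[k],4) for k in ("tool_pos","tool_rot","force","wrist_torque","grip_width","qpos")})
p=read_camera("scene"); 
cv2.imwrite("pics/s4.png",cv2.resize(p["img"][170:290,110:250],None,fx=5,fy=5))
E
```

```text
{'tool_pos': array([ 0.4829, -0.1791,  0.1403]), 'tool_rot': array([-179.7058,    0.575 ,  152.3517]), 'force': array([ 2.5156, -1.1418, -7.9444]), 'wrist_torque': array([-0.181 , -0.9051,  0.0581]), 'grip_width': np.float64(0.036), 'qpos': array([ 47.6688,  11.9217, -33.2323, 111.5365,   8.1409,  58.2085,
        73.1055])}
```

View pics/s4.png

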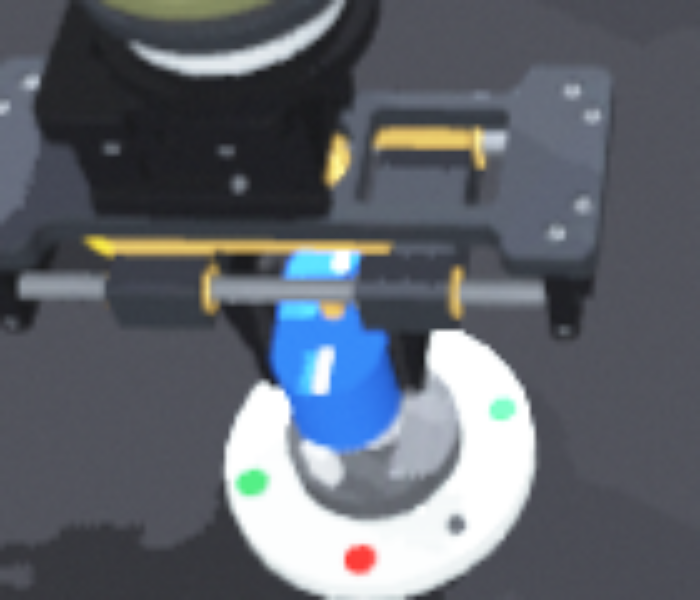

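The collar rose with the gripper by about 17 mm, and the 8 N of spring load fits that. Next is the clockwise turn.

Call:
carry_out(increments="0 0 0 0 0 0 5; 0 0 0 0 0 0 6; 0 0 0 0 0 0 6; 0 0 0 0 0 0 6")

```text
time_s: 6.45
tool_pos: [0.4827, -0.1793, 0.1392]
tool_rot: [-180.0, 0.6, 128.7]
force: [4.3, -0.5, -8.4]
grip_width: 0.0356
```

```bash
python3 - <<'E'
from h import *
rows([.4829,-.1791,.140],82.3,8,0)
o=get_obs();print({k:np.round(o[k],4) for k in ("force","wrist_torque","grip_width","qpos")})
E
```

```text
[ 0.48272772 -0.17925555  0.13919203] [-179.95945594    0.63473499  128.66523066] 6.45
0 0.0 0.0 -0.0001 0 0 5.8; 0 0.0 0.0 -0.0001 0 0 5.8; 0 0.0 0.0 -0.0001 0 0 5.8; 0 0.0 0.0 -0.0001 0 0 5.8; 0 0.0 0.0 -0.0001 0 0 5.8; 0 0.0 0.0 -0.0001 0 0 5.8; 0 0.0 0.0 -0.0001 0 0 5.8; 0 0.0 0.0 -0.0001 0 0 5.8; 
{'force': array([ 4.3166, -0.5458, -8.3526]), 'wrist_torque': array([-0.3265, -0.8406,  0.0758]), 'grip_width': np.float64(0.0356), 'qpos': array([ 45.2245,  11.6328, -30.5001, 111.6737,   7.4121,  57.9923,
        50.0143])}
```

Call:
carry_out(increments="0 0 0 -0.0005 0 0 6; 0 0 0 -0.0005 0 0 6; 0 0 0 0 0 0 6; 0 0 0 0 0 0 6; 0 0 0 0 0 0 6; 0 0 0 0 0 0 6; 0 0 0 0 0 0 6; 0 0 0 0 0 0 4; 0 0 0 0 0 0 0")

```text
time_s: 7.58
tool_pos: [0.4824, -0.1793, 0.138]
tool_rot: [179.6, 0.5, 81.2]
force: [4.1, -0.9, -8.2]
grip_width: 0.0359
```

```bash
python3 - <<'E'
from h import *
rows([.4829,-.1791,.140],82.3,1,0)
o=get_obs();print({k:np.round(o[k],4) for k in ("force","wrist_torque","grip_width","qpos")})
p=read_camera("scene"); q=read_camera("top")
cv2.imwrite("pics/st5.png",np.hstack([cv2.resize(p["img"][170:290,110:230],(400,400)),cv2.resize(q["img"][150:270,310:430],(400,400))]))
E
```

```text
[ 0.48240306 -0.17934981  0.13800349] [179.6464993    0.45776464  81.22326657] 7.575
0 0.0003 0.0005 -0.002 0 0 -1.08; 
{'force': array([ 4.0549, -0.9384, -8.1582]), 'wrist_torque': array([-0.3375, -0.68  , -0.028 ]), 'grip_width': np.float64(0.0359), 'qpos': array([ 40.5507,  11.143 , -25.3513, 111.8621,   6.1007,  57.7846,
         3.6175])}
```

View pics/st5.png

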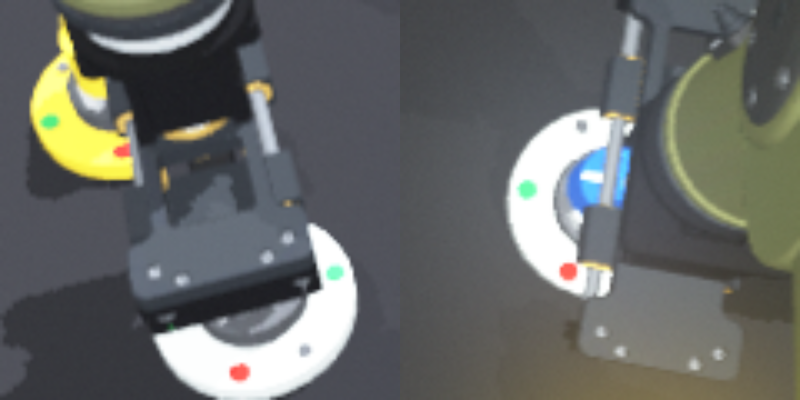

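The collar turned with the jaws: its white line points at the left green dot in the top view (right panel, about (590,178)). Now I'll lower it.

Call:
carry_out(increments="0 0 0 0.004 0 0 0; 0 0 0 0.004 0 0 0; 0 0 0 0.004 0 0 0; 0 0 0 0.003 0 0 0; 0 0 0 0 0 0 0")

```text
time_s: 8.3
tool_pos: [0.4825, -0.1794, 0.1229]
tool_rot: [179.7, 0.5, 81.3]
force: [2.2, -0.8, -2.6]
grip_width: 0.0352
```

Call:
carry_out(increments="0 0 0 0.001 0 0 0; 0 0 0 0.001 0 0 0; 0 0 0 0 0 0 0")

```text
time_s: 8.68
tool_pos: [0.4825, -0.1793, 0.123]
tool_rot: [179.7, 0.5, 81.3]
force: [1.6, -0.8, -4.2]
grip_width: 0.0358
```

Call:
carry_out(increments="0 0 0 0.003 0 0 0; 0 0 0 0 0 0 0")

```text
time_s: 8.93
tool_pos: [0.4826, -0.1793, 0.123]
tool_rot: [179.8, 0.6, 81.3]
force: [0.9, 0.5, -4.3]
grip_width: 0.0359
```

Call:
carry_out(increments="1 0 0 0 0 0 0; 1 0 0 0 0 0 0; 1 0 0 0 0 0 0; 1 0 0 0 0 0 0; 1 0 0 0 0 0 0")

```text
time_s: 9.55
tool_pos: [0.4826, -0.1793, 0.1225]
tool_rot: [179.7, 0.6, 81.4]
force: [-0.4, 0.0, -0.3]
grip_width: 0.078
```

Call:
carry_out(increments="1 0 0 -0.01 0 0 0; 1 0 0 -0.02 0 0 0; 1 0 0 -0.03 0 0 0; 1 0 0 -0.04 0 0 0; 1 0 0 -0.04 0 0 0; 1 0.04 0 -0.02 0 0 0; 1 -0.04 0 0 0 0 0; 1 -0.05 0 0 0 0 0; 1 -0.05 0 0 0 0 0; 1 -0.05 0 0 0 0 0; 1 0 0 0 0 0 0")

```text
time_s: 10.92
tool_pos: [0.4612, -0.3285, 0.2988]
tool_rot: [179.1, 0.8, 81.7]
force: [1.2, -0.5, 0.3]
grip_width: 0.0871
```

```bash
python3 - <<'E'
from h import *
o=get_obs();print({k:np.round(o[k],4) for k in ("time_s","tool_pos","force","grip_width","qpos")})
p=read_camera("scene"); q=read_camera("top")
cv2.imwrite("pics/st6.png",np.hstack([cv2.resize(p["img"][200:300,130:230],(400,400),interpolation=cv2.INTER_CUBIC),cv2.resize(q["img"][160:260,320:420],(400,400),interpolation=cv2.INTER_CUBIC)]))
cv2.imwrite("pics/s6.png",p["img"])
for z in (.085,.094):
  for im in (p,q): print(z,proj(im,[.4825,-.1792,z]))
E
```

```text
{'time_s': np.float64(10.925), 'tool_pos': array([ 0.4612, -0.3285,  0.2988]), 'force': array([ 1.1811, -0.4662,  0.3474]), 'grip_width': np.float64(0.0871), 'qpos': array([ 49.4384,   8.237 , -18.5903,  95.0674,   3.1067,  76.0485,
        21.9895])}
0.085 [178.28285659 237.27819089]
0.085 [380.14031208 206.01856697]
0.094 [177.28454403 234.26887397]
0.094 [381.45528413 205.43554528]
```

View pics/st6.png

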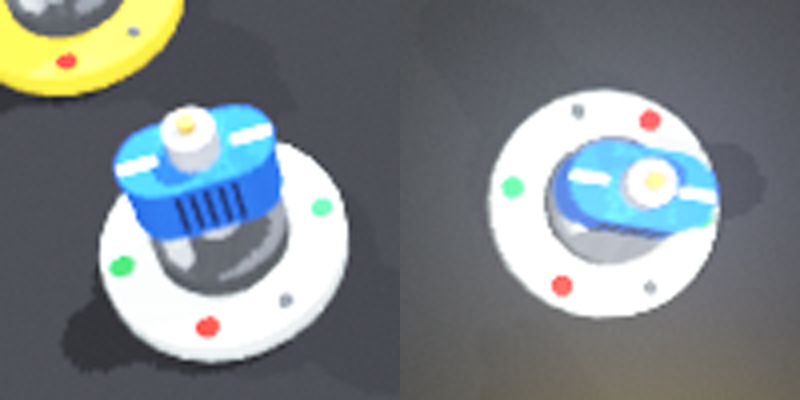

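View pics/s6.png

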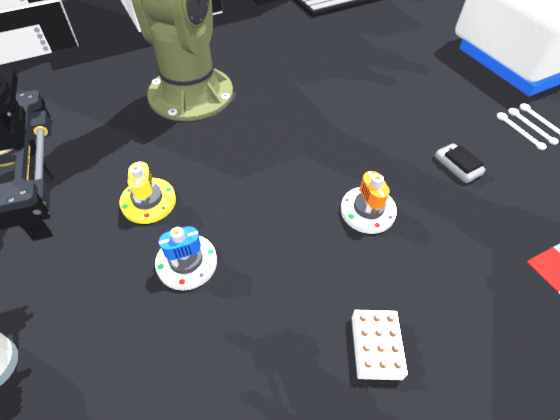

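In the scene view (left panel) the white-line midpoint is at pixel (178.4, 237.4). That matches the projected home height of 85 mm at (178.3, 237.3); 9 mm higher would be at row 234.3. In both views the lines point at the green dots. The orange collar hasn't moved and the arm is clear.

```bash
python3 - <<'E'
from h import *
p=read_camera("scene");q=read_camera("top")
for im,a,b,o in ((p,(137,167),(251,133),(130,200)),(q,(189,177),(298,194),(320,160))):
    A,B=[ray(im,(x+.5)/4-.5+o[0],(y+.5)/4-.5+o[1],.085) for x,y in (a,b)]; v=B-A; print(np.degrees(np.arctan2(v[1],v[0])),(A+B)/2)
print(get_obs()["joint_velocities"].round(2)); print(sign_off())
E
```

```text
83.81470845922115 [ 0.4821058  -0.17914209  0.085     ]
-97.23955125333696 [ 0.48255133 -0.17984573  0.085     ]
[-0.5  -0.22 -0.28  0.27  0.23 -0.08  0.09]
the job is handed in; nothing more can be done
None
```

The blue collar is locked, and I handed the job in at about 11 s; `sign_off()` gave no verdict. I gripped the collar by its flat sides, lifted it about 17 mm, turned it about 71° clockwise, lowered it home, released it and moved the arm clear.

- **Turn:** the white line measures −96.2° in the scene camera and −97.2° in the top camera. The green dots are at −97.4°.
- **Height:** the collar's line midpoint matches the projected 85 mm home height to about 0.2 pixel. A collar resting on the ridges would show about 3 pixels off.
- **Clearance:** the gripper is open, about 0.15 m to the side of the holder and well above everything. The measured tool force was about 1 N.
- **Orange collar:** it looks unmoved in the picture; I did not measure it again.

One reading was unclear. When I pressed the collar down before releasing it, the tool height did not change and the force stayed near −4 N. That fits the spring load at home, but it did not prove the collar was seated, so I relied on the camera check after release.

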